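# Find the concealed catch of the clinic's lock box

## Task

One of the six flat pads in the top of the grey lock box is its concealed catch; the other five are blind and all six look alike. With the fingertips feel lightly over the pads for the one that gives, without leaning hard on any of them, and press it fully home so that the drawer comes all the way out at the front. Do not touch the drawer, grasp or lift nothing, and leave the small things on and around the box where they are.

Things in the scene. Friction and masses are not known exactly. Their poses are not given: they have to be found in the camera images.
- lock_box: Fixed grey box, 130 mm (its x) by 210 mm (its y) by 55 mm high, turned up to 0.2 rad about the vertical. Origin: centre of its underside, on the work surface; -x is its front, with the white drawer front. Its back and sides are plain.
- panel (a point): Centre of the box's flat top, 55 mm above the work surface, axes as the box's (z up). Six white pads, 48 mm square, lie flush in it, 2 mm apart, in a grey rim; their centres are at x = -25 or +25 mm and y = -50, 0 or +50 mm from here. Five are rigid; one, each time another, alike to the eye, is the catch. Press down mid-pad with closed fingers: the sunk catch lies in a 6 mm deep well.
- catch (a joint): How far the catch pad is pressed in: 0 = flush with the top, 0.006 m = fully home against its stop. It yields at about 3 N (a little more when pushed fast), has no spring and stays where it is left. Says nothing of which pad it is.
- drawer (a joint): How far the drawer has come out of the front: 0 = shut, 0.030 m = fully out. It is driven by the catch, 5 mm for each mm of catch travel, and stays out.
- drawer_front (a point): Middle of the outer face of the white drawer front, 184 mm wide, 29 mm high, from 10 to 39 mm above the work surface, in the box's front face. It moves out (box's -x) by up to 30 mm; not to be touched.
- cap: Bystander: loose red cap, 22 mm across, 8 mm high, lying on the grey rim at the box's +y end, about 91 mm from the middle. Origin: centre of its underside.
- vial: Bystander: loose small vial, 21 mm across, 40 mm high, standing on the table 15 to 35 mm clear of the -y end of the box. Origin: centre of its underside.
- tape: Bystander: loose white roll of tape lying flat, 58 mm across, 26 mm high, beyond the +y end of the box. Origin: centre of its underside.
- gauze: Bystander: loose flat gauze sachet, 58 by 60 by 12 mm, on the table beyond the -y end of the box. Origin: centre of its underside.
Mind the look-alikes: they are no part of the job. Several things have the shape of the lock_box; the one meant has the colours described above.

How it is judged:
By the outcome, as a careful person would: the job done as asked, in the order asked, and still so for the second after the job is handed in, with the robot touching nothing.
It also fails if it takes over 45 s, if anything falls off the work surface, if the arm or the gripper's body presses on something with over 40 N, if the wrist force passes 120 N, or if a joint passes its speed limit or range.

## Robot

A 6-joint arm with a two-finger parallel gripper is mounted at the origin on the work surface; the furniture and walls round the work are solid. World frame = base frame: x ahead of the robot, y to its left, z up, the work surface at z = 0. Lengths are in m, angles in rad, forces in N, time in s.
With the tool pointing down it reaches from about 0.25 to 0.775 m from the base axis. Payload 4 kg.
Tool frame: the origin (TCP) lies midway between the tips of the shut fingers; the grasp point (between the pads) lies 19 mm behind it; z points along the fingers, y is the direction in which the jaws open and shut (so a half turn about z gives the same grasp; the last joint's range is limited). The gripper opens to 94 mm and grips with 3 to 60 N. Pads are 16 mm wide; open, the fingers measure 119 mm over their backs; the gripper's body (75 mm by 177 mm) begins 78 mm behind the grasp point.
Start: joints at [1.113, 0.087, 1.371, -0, 1.684, -0.103], TCP at [0.191, 0.516, 0.206] pointing down, gripper open.
Joint ranges: [-3.1, 3.1], [-0.76, 2.03], [0.27, 2.55], [-1.08, 4.22], [0.17, 2.65], [-2.57, 2.57]. Speed limits (rad/s): [2.79, 2.79, 3.14, 3.14, 3.14, 3.14].

## Interface

Orientations are given as [roll, pitch, yaw] about the fixed x, y, z axes, in that order (R = Rz(yaw) Ry(pitch) Rx(roll)).
In Python, from bench import robot gives the robot as it stands.
- The arm moves only by the tool drive_tool, never from a script. Its argument "series" is a list that holds one entry, the list of rows, each a list of 7 numbers: the turn, a rotation vector about the tool's x, y, z in rad, then the shift along the tool's x, y, z in cm, then the opening in per cent of the stroke, from 0 (shut) to 100 (fully open). In form: [[[rx, ry, rz, tx, ty, tz, fingers], ...]]. A call has 1 to 20 rows; each row is the pose to reach, as a shift and turn from the pose measured when the call began, along the tool's axes at that moment; what a row does not reach only later rows make up. A row lasts 1/10 s, in which the tool goes at most 50 mm and 8.59 degrees, less where a joint would pass 70% of its speed; a pose out of reach is approached as far as the arm can. A call with a gripper value outside its range is refused whole. The fingers move at their own pace and stop on an object; the grip force is fixed at half the most. Time passes only in rows, so rows that repeat a pose let the fingers close. It gives the time, the measured TCP pose, the force and the opening at its end, in the units of the state.
- robot.get_obs(): the state, without advancing time (a new reading comes with each control period).
- robot.snapshot(name): name is "scene" or "top"; returns a dict with "img" (400x640x3 uint8, blue, green, red), "depth" (400x640 float32, m along the optical axis (not along the pixel's ray), 0 where there is no reading), "vertical_fov" (degrees; the focal length in pixels is half the picture's height over the tangent of half this angle, whatever the lens; pixels are square), "cx", "cy" (the principal point, pixels), "rvec" (rotation vector, rad) and "tvec" (3), from world to camera coordinates, as OpenCV has them. Camera axes: x right, y down, z forward; pixel columns grow to the right and rows downward; lengths in m; the calibration is good to about 2 mm. A picture is of the moment at which its call begins.
- robot.close_job(): hands the job in, once; it reports no verdict.
The state is a dict: "time": time; "joint_positions": joint angles; "qvel": joint speeds; "joint_torque": joint torques, N m; "tool_pos": TCP position; "ee_rot": TCP orientation; "wrist_force": force on the tool from outside, world axes, zero at the start; "wrist_torque": the same for the moment, N m; "width": finger opening in m.
Only numpy, scipy, OpenCV 4.12 (cv2) and the standard library are available. Lean on these libraries where they do the work, as an engineer would, in place of code of your own. Each camera call takes 0.05 s, during which the arm holds its last target.

## Working session

There is one attempt and no reset: what is moved stays moved. The work goes in short steps, Python scripts to look and compute and a tool call to move; the robot and the scene stay as the last step left them, time stands still between calls to the robot, and variables do not carry over. Pictures are saved under pics/ and viewed, and the job is handed in when it is done.

Besides the shell and the picture viewer there is one more tool, called after "Emit:" as name([rows], argument=value, ...), one row to a line, values as JSON. drive_tool: Moves the arm, as the interface text tells. Its arguments: {"type":"object","properties":{"series":{"type":"array","items":{"type":"array","items":{"type":"array","items":{"type":"number"}}}}},"required":["series"]}

```bash
mkdir -p pics; ls; cat > h.py <<'E'
import numpy as np,cv2
from bench import robot
def snap(n,f):
    s=robot.snapshot(n); cv2.imwrite('pics/'+f,s['img']); np.savez('pics/'+f+'.npz',**s); return s
def cloud(s):
    h,w=s['depth'].shape; f=h/2/np.tan(np.radians(s['vertical_fov'])/2)
    u,v=np.meshgrid(np.arange(w),np.arange(h)); d=s['depth']
    P=np.stack([(u-s['cx'])/f*d,(v-s['cy'])/f*d,d],-1)
    R=cv2.Rodrigues(np.array(s['rvec'],float))[0]
    return (P-np.array(s['tvec']).ravel())@R
E
python3 - <<'E'
from h import *
for n in('scene','top'):
    s=snap(n,n+'0.png'); print({k:v for k,v in s.items() if k not in('img','depth')})
print(robot.get_obs())
E
```

```text
pics
{'vertical_fov': 48.57133625955866, 'cx': 317.39599899696213, 'cy': 198.11946728149601, 'rvec': array([ 2.05465915, -0.85735894,  0.45573304]), 'tvec': array([-0.27666759,  0.28600453,  0.6075243 ])}
{'vertical_fov': 54.22242354279974, 'cx': 315.59750369815555, 'cy': 199.41000756785294, 'rvec': array([ 2.13420975, -2.15948432,  0.14975981]), 'tvec': array([0.07571119, 0.48451596, 0.84793544])}
{'time': 0.1, 'joint_positions': array([ 1.11290551e+00,  8.78726860e-02,  1.37207347e+00,  3.04702735e-05,
        1.68358071e+00, -1.03082071e-01]), 'qvel': array([ 0.0009554 , -0.00093129, -0.00356476,  0.00074548,  0.00039527,
       -0.00153316]), 'joint_torque': array([ 1.91442690e-03, -3.41251659e+01, -3.03302586e+01,  7.19047431e-02,
        3.04490793e-02, -9.40843802e-05]), 'tool_pos': array([0.19084862, 0.51531643, 0.20444085]), 'ee_rot': array([-3.13967183e+00, -2.29151514e-04,  2.78678709e+00]), 'wrist_force': array([-0.31255353, -0.38770761,  0.33714983]), 'wrist_torque': array([-0.02827413,  0.04828413,  0.00757016]), 'width': 0.09373078365314914}
```

View pics/scene0.png

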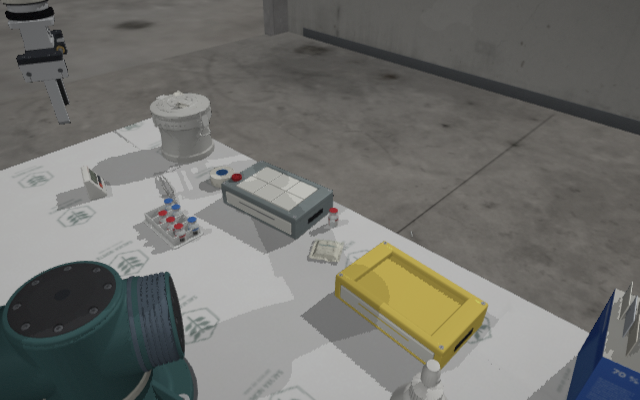

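View pics/top0.png

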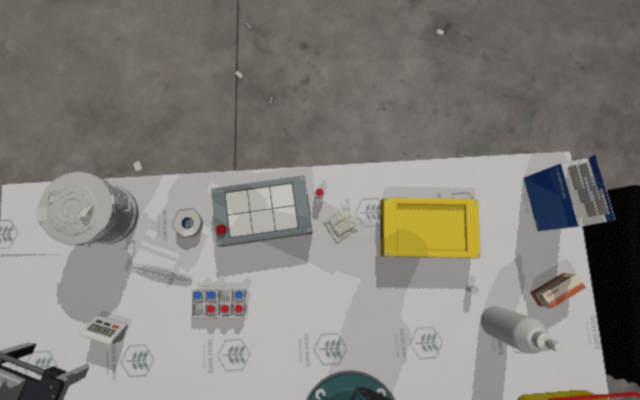

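The scene shows one grey box with six white pads at top-view pixel (260,211). Look-alikes are the yellow box at (430,228) and the yellow/red object at the lower edge (555,397). The red cap is at (221,230), the vial at (319,192), the tape at (187,223) and the gauze at (341,225). Grey with white pads fits the description, so I choose (260,211) and check it in a crop.

```bash
python3 - <<'E'
from h import *
s=dict(np.load('pics/top0.png.npz')); P=cloud(s); img=s['img']
cv2.imwrite('pics/crop0.png',cv2.resize(img[165:260,165:365],None,fx=4,fy=4,interpolation=cv2.INTER_CUBIC))
m=np.zeros(P.shape[:2],bool); m[165:260,205:315]=1
m&=(s['depth']>0)&(abs(P[...,2]-.055)<.008)
print(m.sum(), np.median(P[m][:,2]), P[200:225:8,245:280:10,2])
n,l,st,c=cv2.connectedComponentsWithStats(m.astype(np.uint8)); k=1+st[1:,4].argmax(); q=P[l==k]
r=cv2.minAreaRect(q[:,:2].astype(np.float32)*1000); print(r, cv2.boxPoints(r)/1000, q[:,2].mean())
# white pads
wm=(l==k)&(img.min(-1)>150); qw=P[wm]; r=cv2.minAreaRect(qw[:,:2].astype(np.float32)*1000); print('white',wm.sum(),r)
# plane fit
A=np.c_[q[:,:2],np.ones(len(q))]; print(np.linalg.lstsq(A,q[:,2],rcond=None)[0])
for n,(u,v) in dict(cap=(221,230),vial=(319,192),tape=(175,223),gauze=(341,225),table=(280,260)).items(): print(n,P[v,u])
s2=dict(np.load('pics/scene0.png.npz'));P2=cloud(s2)
for u,v in((277,187),(265,193),(240,200)): print(P2[v,u])
m2=np.zeros(P2.shape[:2],bool); m2[155:235,215:335]=1
m2&=(s2['depth']>0)&(abs(P2[...,2]-.055)<.006)
n,l,st,c=cv2.connectedComponentsWithStats(m2.astype(np.uint8)); k=1+st[1:,4].argmax(); q=P2[l==k]
print('scene',cv2.minAreaRect(q[:,:2].astype(np.float32)*1000),q[:,2].mean())
E
```

```text
5327 0.05384346854981927 [[0.05203405 0.05263525 0.05522991 0.05442656]
 [0.05213974 0.05425183 0.0562592  0.04163019]
 [0.05581921 0.0530445  0.05700178 0.05463711]
 [0.05406332 0.05132151 0.05186938 0.05407469]]
((461.0147399902344, 191.38320922851562), (130.42984008789062, 210.25723266601562), 7.664491653442383) [[0.38236123 0.28687474]
 [0.41040367 0.07849596]
 [0.5396682  0.09589166]
 [0.5116258  0.30427045]] 0.05385096723474573
white 2621 ((461.1629943847656, 190.9921875), (96.1756591796875, 146.81666564941406), 7.821568965911865)
[-0.00375973  0.00207093  0.05518446]
cap [0.41713054 0.27599188 0.06016459]
vial [0.50150913 0.06213399 0.03895247]
tape [0.43682996 0.3904815  0.02168939]
gauze [0.42872076 0.01228921 0.00985318]
table [ 0.35064007  0.15350787 -0.0003852 ]
[0.46341765 0.18922798 0.05277266]
[0.428717   0.18781388 0.05467271]
[0.39162708 0.22795884 0.03483053]
scene ((460.432861328125, 187.80674743652344), (132.9508056640625, 211.95309448242188), 8.247733116149902) 0.05442496240787631
```

View pics/crop0.png

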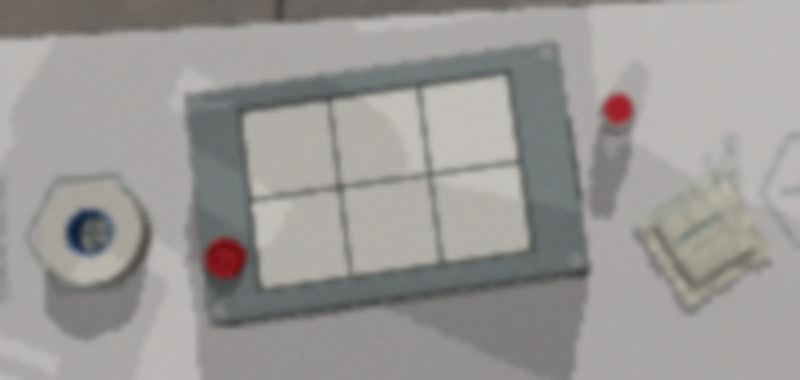

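The crop confirms it: a grey box with 2x3 white pads and the red cap on its rim at the left (+y) end. The measured size is 130.4x210.3 mm with the top at 54 mm. The centre is (0.461, 0.190) and yaw about 0.136.

```bash
cat >> h.py <<'E'
from scipy.spatial.transform import Rotation as Ro
C=np.array([.461,.1905]);Y=.136
def padw(x,y): 
    c,s=np.cos(Y),np.sin(Y); return C+np.array([c*x-s*y,s*x+c*y])/1000
def rel(xy,z,yaw=Y+np.pi):
    o=robot.get_obs(); R0=Ro.from_euler('xyz',o['ee_rot']); R1=Ro.from_euler('xyz',[np.pi,0,yaw])
    t=R0.inv().apply(np.r_[xy,z]-o['tool_pos'])*100; r=(R0.inv()*R1).as_rotvec()
    print('rot',r.round(4),'cm',t.round(3)); return o
E
python3 - <<'E'
from h import *
rel(padw(25,50),.085); rel(padw(25,50),.2)
for x in(25,-25):
  for y in (50,0,-50): print(x,y,padw(x,y).round(4))
s=dict(np.load('pics/top0.png.npz')); P=cloud(s)
for u,v in((90,205),(165,272),(105,328),(220,305)): print(P[v,u])
E
```

```text
rot [-0.0018 -0.0007 -0.4908] cm [-36.468 -15.462  11.965]
rot [-0.0018 -0.0007 -0.4908] cm [-36.465 -15.484   0.465]
25 50 [0.479  0.2434]
25 0 [0.4858 0.1939]
25 -50 [0.4925 0.1444]
-25 50 [0.4295 0.2366]
-25 0 [0.4362 0.1871]
-25 -50 [0.443  0.1376]
[0.46478389 0.51915824 0.13784043]
[ 0.32646741  0.41734755 -0.00125689]
[0.20973609 0.52957958 0.03214605]
[0.2516712  0.28893672 0.00078228]
```

Emit:
drive_tool([
  [[0,0,-0.12,-9,-3.9,0.4,0],[0,0,-0.25,-18,-7.7,0.4,0],[0,0,-0.37,-27,-11.6,0.4,0],[0,0,-0.49,-36.5,-15.5,0.4,0],[0,0,-0.49,-36.5,-15.5,0.4,0],[0,0,-0.49,-36.5,-15.5,0.4,0],[0,0,-0.49,-36.5,-15.5,0.4,0],[0,0,-0.49,-36.5,-15.5,0.4,0],[0,0,-0.49,-36.5,-15.5,0.4,0],[0,0,-0.49,-36.5,-15.5,4,0],[0,0,-0.49,-36.5,-15.5,8,0],[0,0,-0.49,-36.5,-15.5,12,0],[0,0,-0.49,-36.5,-15.5,12,0],[0,0,-0.49,-36.5,-15.5,12,0]],
])

```text
time: 1.5
tool_pos: [0.4784, 0.2432, 0.0845]
ee_rot: [-3.14, -0.003, -3.006]
wrist_force: [0.1, -0.1, 0.3]
width: 0.0004
```

```bash
python3 - <<'E'
from h import *
o=rel(padw(25,50),.065); print({k:o[k] for k in('time','tool_pos','ee_rot','wrist_force','width')})
E
```

```text
rot [-0.0019 -0.0029 -0.0001] cm [-0.066  0.014  1.953]
{'time': 1.5, 'tool_pos': array([0.47840407, 0.24323978, 0.08452778]), 'ee_rot': array([-3.13967737e+00, -2.92898357e-03, -3.00574054e+00]), 'wrist_force': array([ 0.07967524, -0.11541132,  0.34137975]), 'width': 0.00040560325616516025}
```

Emit:
drive_tool([
  [[0,0,0,-0.05,0,1.2,0],[0,0,0,-0.05,0,2.0,0],[0,0,0,-0.05,0,2.4,0],[0,0,0,-0.05,0,2.5,0],[0,0,0,-0.05,0,2.5,0]],
])

```text
time: 2.0
tool_pos: [0.4789, 0.2433, 0.0597]
ee_rot: [-3.14, -0.003, -3.006]
wrist_force: [-1.0, 0.1, 0.7]
width: 0.0006
```

Emit:
drive_tool([
  [[0,0,0,0,0,0.1,0],[0,0,0,0,0,0.1,0]],
])

```text
time: 2.2
tool_pos: [0.4791, 0.2434, 0.059]
ee_rot: [-3.14, -0.002, -3.006]
wrist_force: [-0.0, -0.5, -0.2]
width: 0.0003
```

Emit:
drive_tool([
  [[0,0,0,0,0,0.1,0],[0,0,0,0,0,0.1,0]],
])

```text
time: 2.4
tool_pos: [0.4792, 0.2433, 0.058]
ee_rot: [-3.14, -0.002, -3.006]
wrist_force: [0.5, -0.5, 0.4]
width: 0.0006
```

Force noise is about 0.5 N. I'll continue down in small steps.

Emit:
drive_tool([
  [[0,0,0,0,0,0.07,0],[0,0,0,0,0,0.07,0]],
])

```text
time: 2.6
tool_pos: [0.4791, 0.2433, 0.0572]
ee_rot: [-3.14, -0.002, -3.006]
wrist_force: [-0.2, 0.1, 0.0]
width: 0.0004
```

Emit:
drive_tool([
  [[0,0,0,0,0,0.06,0],[0,0,0,0,0,0.06,0]],
])

```text
time: 2.8
tool_pos: [0.479, 0.2433, 0.0565]
ee_rot: [-3.14, -0.002, -3.006]
wrist_force: [0.1, -1.8, -0.1]
width: 0.0006
```

Emit:
drive_tool([
  [[0,0,0,0,0,0.05,0],[0,0,0,0,0,0.05,0]],
])

```text
time: 3.0
tool_pos: [0.479, 0.2432, 0.0559]
ee_rot: [-3.14, -0.003, -3.006]
wrist_force: [0.8, -0.0, 0.2]
width: 0.0003
```

Emit:
drive_tool([
  [[0,0,0,0,0,0.04,0],[0,0,0,0,0,0.04,0]],
])

```text
time: 3.2
tool_pos: [0.4789, 0.2432, 0.0554]
ee_rot: [-3.14, -0.003, -3.006]
wrist_force: [-0.1, 0.8, -0.1]
width: 0.0005
```

Emit:
drive_tool([
  [[0,0,0,0,0,0.04,0],[0,0,0,0,0,0.04,0]],
])

```text
time: 3.4
tool_pos: [0.4789, 0.2433, 0.0553]
ee_rot: [-3.14, -0.003, -3.006]
wrist_force: [-0.2, -0.7, 1.9]
width: 0.0005
```

Emit:
drive_tool([
  [[0,0,0,0,0,0.05,0],[0,0,0,0,0,0.05,0]],
])

```text
time: 3.6
tool_pos: [0.479, 0.2433, 0.0553]
ee_rot: [-3.14, -0.002, -3.006]
wrist_force: [-1.5, -0.6, 4.3]
width: 0.0008
```

Pad (+25,+50) stays at z=0.0553 under 4.3 N, so it's blind. Next is (+25,0).

Emit:
drive_tool([
  [[0,0,0,0,0,-0.5,0],[0,0,0,0,-2.5,-0.8,0],[0,0,0,0,-5,-0.7,0],[0,0,0,0,-5,-0.3,0],[0,0,0,0,-5,-0.1,0],[0,0,0,0,-5,-0.1,0]],
])

```text
time: 4.2
tool_pos: [0.4852, 0.1942, 0.0557]
ee_rot: [-3.14, -0.004, -3.006]
wrist_force: [-1.0, 0.5, -0.7]
width: 0.0004
```

Emit:
drive_tool([
  [[0,0,0,0,0,0.05,0],[0,0,0,0,0,0.05,0]],
])

```text
time: 4.4
tool_pos: [0.4852, 0.195, 0.0553]
ee_rot: [-3.14, -0.003, -3.005]
wrist_force: [0.3, -0.0, 1.1]
width: 0.0004
```

Emit:
drive_tool([
  [[0,0,0,0,0,0.05,0],[0,0,0,0,0,0.05,0]],
])

```text
time: 4.6
tool_pos: [0.4853, 0.195, 0.0553]
ee_rot: [-3.14, -0.003, -3.004]
wrist_force: [-0.1, -1.6, 2.9]
width: 0.0009
```

Emit:
drive_tool([
  [[0,0,0,0,0,0.06,0],[0,0,0,0,0,0.06,0]],
])

```text
time: 4.8
tool_pos: [0.4853, 0.195, 0.0553]
ee_rot: [-3.14, -0.003, -3.004]
wrist_force: [-1.6, -2.9, 5.0]
width: 0.0007
```

Pad (+25,0) is rigid at 5 N. Next is (+25,-50).

Emit:
drive_tool([
  [[0,0,0,0,0,-0.5,0],[0,0,0,-0.05,-2.5,-0.8,0],[0,0,0,-0.05,-5.1,-0.7,0],[0,0,0,-0.05,-5.1,-0.3,0],[0,0,0,-0.05,-5.1,-0.1,0],[0,0,0,-0.05,-5.1,-0.1,0]],
])

```text
time: 5.4
tool_pos: [0.4922, 0.1452, 0.0556]
ee_rot: [-3.14, -0.004, -3.004]
wrist_force: [-0.7, 0.1, 0.8]
width: 0.0005
```

Emit:
drive_tool([
  [[0,0,0,0,0,0.05,0],[0,0,0,0,0,0.05,0]],
])

```text
time: 5.6
tool_pos: [0.4923, 0.1459, 0.0553]
ee_rot: [-3.141, -0.004, -3.003]
wrist_force: [-0.6, -0.8, 0.8]
width: 0.0004
```

Emit:
drive_tool([
  [[0,0,0,0,0,0.05,0],[0,0,0,0,0,0.05,0]],
])

```text
time: 5.8
tool_pos: [0.4923, 0.1459, 0.0553]
ee_rot: [-3.14, -0.004, -3.002]
wrist_force: [-1.6, -1.5, 4.2]
width: 0.0004
```

Pad (+25,-50) is rigid. Next is (-25,-50).

Emit:
drive_tool([
  [[0,0,0,0,0,-0.5,0],[0,0,0,2.5,-0.1,-0.8,0],[0,0,0,5,-0.15,-0.7,0],[0,0,0,5,-0.15,-0.3,0],[0,0,0,5,-0.15,-0.1,0],[0,0,0,5,-0.15,-0.1,0]],
])

```text
time: 6.4
tool_pos: [0.4436, 0.1377, 0.0562]
ee_rot: [-3.14, -0.004, -3.002]
wrist_force: [0.6, -0.6, 0.3]
width: 0.0003
```

Emit:
drive_tool([
  [[0,0,0,0,0,0.05,0],[0,0,0,0,0,0.05,0]],
])

```text
time: 6.6
tool_pos: [0.4442, 0.1378, 0.0556]
ee_rot: [-3.14, -0.003, -3.002]
wrist_force: [-0.2, 0.4, -0.1]
width: 0.0004
```

Emit:
drive_tool([
  [[0,0,0,0,0,0.05,0],[0,0,0,0,0,0.05,0]],
])

```text
time: 6.8
tool_pos: [0.4445, 0.1379, 0.0552]
ee_rot: [-3.14, -0.003, -3.002]
wrist_force: [-0.5, -0.1, 0.9]
width: 0.0005
```

Emit:
drive_tool([
  [[0,0,0,0,0,0.05,0],[0,0,0,0,0,0.05,0]],
])

```text
time: 7.0
tool_pos: [0.4445, 0.1378, 0.0548]
ee_rot: [-3.14, -0.004, -3.002]
wrist_force: [-1.2, -0.1, 2.8]
width: 0.0005
```

Emit:
drive_tool([
  [[0,0,0,0,0,0.05,0],[0,0,0,0,0,0.05,0]],
])

```text
time: 7.2
tool_pos: [0.4445, 0.1378, 0.0545]
ee_rot: [-3.14, -0.003, -3.002]
wrist_force: [-1.6, -0.8, 2.9]
width: 0.0005
```

Pad (-25,-50) sinks at about 2.9 N, so it is the catch. I'll press it home gently.

Emit:
drive_tool([
  [[0,0,0,0,0,0.08,0],[0,0,0,0,0,0.14,0],[0,0,0,0,0,0.2,0],[0,0,0,0,0,0.26,0],[0,0,0,0,0,0.32,0],[0,0,0,0,0,0.38,0],[0,0,0,0,0,0.44,0],[0,0,0,0,0,0.44,0]],
])

```text
time: 8.0
tool_pos: [0.4445, 0.1379, 0.05]
ee_rot: [-3.14, -0.003, -3.002]
wrist_force: [-0.9, -0.1, 1.6]
width: 0.0002
```

Emit:
drive_tool([
  [[0,0,0,0,0,0.08,0],[0,0,0,0,0,0.12,0],[0,0,0,0,0,0.16,0],[0,0,0,0,0,0.16,0]],
])

```text
time: 8.4
tool_pos: [0.4446, 0.1379, 0.0492]
ee_rot: [-3.14, -0.003, -3.002]
wrist_force: [-3.2, 0.0, 7.8]
width: 0.0005
```

Emit:
drive_tool([
  [[0,0,0,0,0,0.1,0],[0,0,0,0,0,0.18,0],[0,0,0,0,0,0.18,0],[0,0,0,0,0,0.18,0]],
])

```text
time: 8.8
tool_pos: [0.4446, 0.1379, 0.0492]
ee_rot: [-3.14, -0.003, -3.002]
wrist_force: [-5.4, -0.7, 11.6]
width: 0.0004
```

Emit:
drive_tool([
  [[0,0,0,0,0,-0.3,0],[0,0,0,0,0,-1.5,0],[0,0,0,0,0,-4,0],[0,0,0,0,0,-8,0],[0,0,0,0,0,-12,0],[0,0,0,-4,9,-15,0],[0,0,0,2,13,-15,0],[0,0,0,8,17,-15,0],[0,0,0,14,21,-15,0],[0,0,0,17,23,-15,0],[0,0,0,17,23,-15,0],[0,0,0,17,23,-15,0],[0,0,0,17,23,-15,0]],
])

```text
time: 10.1
tool_pos: [0.2427, 0.3436, 0.2001]
ee_rot: [3.142, -0.002, -2.997]
wrist_force: [0.5, -1.1, 0.7]
width: 0.0005
```

```bash
python3 - <<'E'
from h import *
s=snap('top','top1.png'); P=cloud(s); s2=snap('scene','scene1.png');P2=cloud(s2)
cv2.imwrite('pics/c1.png',cv2.resize(s['img'][165:275,165:365],None,fx=4,fy=4,interpolation=cv2.INTER_CUBIC))
cv2.imwrite('pics/c2.png',cv2.resize(s2['img'][140:270,190:370],None,fx=4,fy=4,interpolation=cv2.INTER_CUBIC))
c,sn=np.cos(Y),np.sin(Y); B=np.array([[c,sn],[-sn,c]])
for Q in(P,P2):
    b=(Q[...,:2]-C)@B.T*1000; z=Q[...,2]*1000
    m=(abs(b[...,1])<75)&(b[...,0]<-50)&(b[...,0]>-130)&(z>25)&(z<45)
    print('drawer pts',m.sum(),np.percentile(b[m][:,0],[1,5,50]) if m.any() else 0)
    for x in(-25,25):
        for y in(-50,0,50):
            k=(abs(b[...,0]-x)<15)&(abs(b[...,1]-y)<15)&(z>30)&(z<80); print(x,y,k.sum(),z[k].mean() if k.any() else 0)
print(robot.get_obs())
E
```

```text
drawer pts 236 [-95.82279234 -95.53820159 -92.31337137]
-25 -50 183 48.08653513996871
-25 0 186 54.0745544085258
-25 50 186 54.022693784603085
25 -50 182 53.98286313253347
25 0 181 53.93731255969379
25 50 186 54.165021062772425
drawer pts 458 [-97.34878672 -96.80687088 -94.70491762]
-25 -50 120 48.92876051540237
-25 0 111 54.738177373329194
-25 50 106 54.79108874477252
25 -50 115 54.56403252257588
25 0 106 54.62659558165688
25 50 96 54.653001176242036
{'time': 10.2, 'joint_positions': array([ 8.14937163e-01, -2.02257163e-01,  1.65701490e+00,  1.20768067e-06,
        1.68908643e+00, -8.96418968e-01]), 'qvel': array([-0.03378527,  0.01182811, -0.00279568, -0.00100779,  0.00032552,
        0.00155856]), 'joint_torque': array([ 7.74183646e-01, -2.19429874e+01, -3.01927400e+01,  1.08683752e-01,
        1.04926019e-01,  1.24067158e-02]), 'tool_pos': array([0.24491638, 0.34234867, 0.19965654]), 'ee_rot': array([-3.14018772e+00, -1.75939612e-03, -3.00103394e+00]), 'wrist_force': array([-0.12305053, -0.19881422,  0.23516516]), 'wrist_torque': array([ 0.05942715, -0.01473118,  0.04617318]), 'width': 0.00045378353511674657}
```

The catch is 6 mm down and the drawer face is about 30 mm out. I'll check the pictures.

View pics/c1.png

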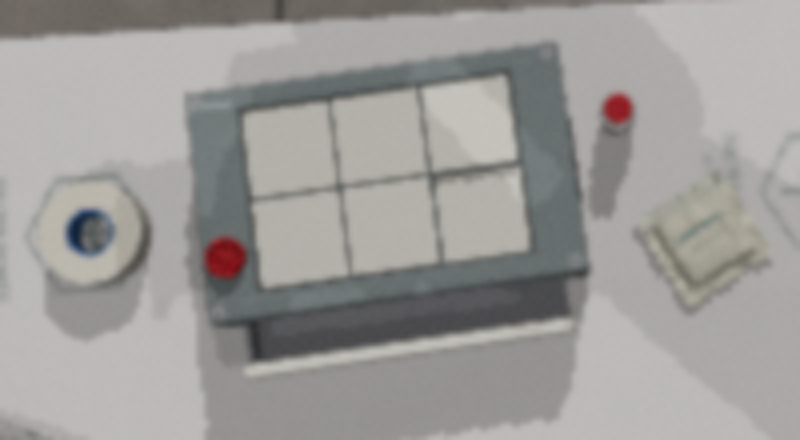

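View pics/c2.png

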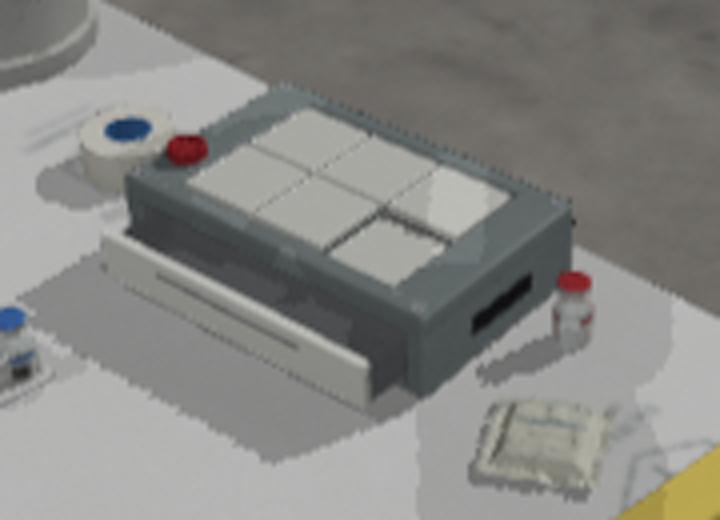

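The drawer is out: its white front edge runs through about (410,348) in the top crop. The pad at (483,212) is sunk. The cap (225,257), vial (617,108), tape (90,232) and gauze (705,245) are at the same pixels as before.

```bash
python3 -c "
from bench import robot
print(robot.close_job())"
```

```text
the job is handed in; nothing more can be done
None
```

The catch was the pad at (-25, -50) mm. I pressed it fully home, the drawer came all the way out, and the job is handed in at about 10 s.

- **Feeling for the catch:** I tried four pads with closed fingers. The first three, (+25, +50), (+25, 0) and (+25, -50), stayed rigid at 4 to 5 N. The fourth gave at about 2.9 N. I did not touch the other two pads.
- **Pressing it home:** I pressed until it met its stop at about 12 N, with the fingertips about 6 mm below flush.
- **Last checks:** Depth images show the catch 6 mm down. The drawer front reads 30.5 to 32 mm out against a nominal 30 mm, which is within the calibration error. The cap, vial, tape and gauze appear at the same places as before, and the arm was lifted clear and touching nothing. No check failed or disagreed.

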